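# Put the tin with the heavy check weight on the kitchen scale

### The arm

A 6-joint arm with a two-finger parallel gripper is mounted at the origin on a cart in front of the work surface, level with it; the furniture and walls round the work are solid. World frame = base frame: x ahead of the robot, y to its left, z up, the work surface at z = 0. Lengths are in mm, angles in rad, forces in N, time in s.
With the tool pointing down it reaches from about 325 to 1000 mm from the base axis. Payload 5.1 kg.
Tool frame: the origin (TCP) lies between the finger pads; the fingertips stand 17 mm ahead of it and the grasp point (between the pads) lies 2 mm behind it; z points along the fingers, y is the line along which they close (so a half turn about z gives the same grasp; the last joint's range is limited). The gripper opens to 85 mm and grips with 20 to 120 N. Pads are 22 mm wide; open, the fingers measure 114 mm over their backs; the gripper's body (76 mm by 85 mm) begins 54 mm behind the grasp point. The pads swing forward as they close: fully open they stand 13 mm farther back than shut.
Start: joints at [-1.324, 0.124, 1.65, -0, 1.367, -0.083], TCP at [210.472, -614.969, 248.322] pointing down, gripper open.
Joint ranges: [-2.61, 2.61], [-1.02, 2.33], [0.03, 2.71], [-1.35, 4.49], [0.32, 2.68], [-2.91, 2.91]. Speed limits (rad/s): [2.57, 2.57, 3.14, 3.14, 3.14, 3.14].

### API

Orientations are given as a unit quaternion [x, y, z, w].
In Python, from rig import manip, grip, kinematics, optics, job, readout gives the robot as it stands. Calls block until the motion is done:
- manip.reach(position, orientation): joint-space move of the TCP to a pose.
- manip.line_to(position, ori=None, speed=150, max_force=None): straight line of the TCP; ori=None keeps the orientation; speed is the mean speed in mm/s. With max_force (N) it stops when the force on the tool has changed by that much, and returns True; else False.
- manip.move_j(angles): joint-space move.
- grip(opening, f_grip=None): finger opening in mm; f_grip is the grip in N (None keeps the last); returns when the fingers have stopped.
- manip.dwell(seconds).
- kinematics.inverse_kinematics(position, orientation): joint angles nearest the present ones, or None.
- optics.get_image(name): name is "side" or "top"; returns the picture (480x640x3 uint8, blue, green, red); there is no depth.
- optics.calibration(name): a dict with "K" (3x3 intrinsics, pixels), "extrinsics" (4x4, takes a point from camera to world coordinates). Camera axes: x right, y up, looking along -z (the intrinsics and any distortion apply to the point x, -y, -z); pixel columns grow to the right and rows downward; lengths in mm; the calibration is good to about 2 mm. A picture is of the moment at which its call begins. calibration takes no time and is no camera call.
A pose or a line that the arm cannot do raises manip.Unreachable and nothing moves.
- job.close_job(): hands the job in; it is judged then, once.
Trained networks look in the newest picture that a camera, given by its name, has taken for a name from the list of things; names that differ only in an ending like _2 or _b are one class to them, and where a whole thing is asked for, a point or a joint stands for the part that bears it (a point fixed in the world has none). Each returns a list of dicts, best first, with "confidence" (0 to 1); they miss things now and then, are a little off and sometimes report something else, mostly with a low value. They report only what shows in the picture. A call takes as long as a camera call.
- optics.recognise(name, camera): "position" ([x, y, z] in mm, in the coordinates of the camera as it stood for that picture, good to about 4 mm: the middle of the surface that is visible of it).
Readings, each from a call of its own:
- readout.read_clock(): time.
- readout.read_joints(): joint angles.
- readout.read_qd(): joint speeds.
- readout.read_effort(): joint torques, N m.
- readout.read_ee_pos(): TCP position.
- readout.read_eef_rot(): TCP orientation.
- readout.read_force(): force on the tool from outside, world axes, zero at the start.
- readout.read_moment(): the same for the moment, N m.
- readout.read_opening(): finger opening in mm.
- readout.read_grasp_force(): force on a finger pad.
Only numpy, scipy, OpenCV 4.12 (cv2) and the standard library are available. Lean on these libraries where they do the work, as an engineer would, in place of code of your own. Each camera call takes 0.05 s, during which the arm holds its last target. There are 200 camera calls.

### The job

The kitchen scale needs checking with the large brass weight, which is shut in one of the two look-alike metal tins with wooden lids; the other tin holds only a small weight. Feel by lifting which tin is the heavier and set that one down gently, upright, in the middle of the scale's round plate. Leave the lighter tin standing where it was, or put it back there, and do not tip either tin over.

Things in the scene. Friction and masses are not known exactly. Their poses are not given: they have to be found in the camera images.
- tin_1: round grey metal tin with a fixed wooden lid, 54 mm across (lid 55), 70 mm high, standing on the worktop; origin: centre of its underside, z up. Looks just like the other tin. Loose inside, unseen, is one brass weight: the large one (tin and weight 0.48 to 0.60 kg) or the small one (0.18 to 0.22 kg); the tins never hold the same one, and which has which varies
- tin_2: round grey metal tin with a fixed wooden lid, 54 mm across (lid 55), 70 mm high, standing on the worktop; origin: centre of its underside, z up. Looks just like the other tin. Loose inside, unseen, is one brass weight: the large one (tin and weight 0.48 to 0.60 kg) or the small one (0.18 to 0.22 kg); the tins never hold the same one, and which has which varies
- kitchen_scale: flat white kitchen scale, fixed, 150 (its x) by 190 (its y) by 22 mm high, with a round steel plate; origin: centre of its underside; its x axis points away from the edge with the dark display. It does not sink under a load
- scale_plate (a point): centre of the top of the scale's round steel plate, 22 mm above the worktop; the plate is 120 mm across and its middle lies 10 mm along the scale's x axis from the scale's centre

How it is judged:
By the outcome, as a careful person would: the job done as asked, in the order asked, and still so for the second after the job is handed in, with the robot touching nothing.
It also fails if it takes over 58 s, if anything falls off the work surface, if the arm or the gripper's body presses on something with over 40 N, if the wrist force passes 120 N, or if a joint passes its speed limit or range.

## Working session

There is one attempt and no reset: what is moved stays moved. The work goes in short steps, each a Python script; the robot and the scene stay as the last script left them, time stands still between calls to the robot, and variables do not carry over. Pictures are saved under pics/ and viewed, at most 10 in all, crops included, and the job is handed in when it is done.

```bash
ls; mkdir -p pics; cat > h.py <<'E'
import numpy as np, cv2
from rig import manip, grip, kinematics, optics, job, readout
def w(cam,p):
    T=np.array(optics.calibration(cam)["extrinsics"]); return (T@np.r_[p,1])[:3]
def ray(cam,u,v):
    c=optics.calibration(cam);K=np.array(c["K"]);T=np.array(c["extrinsics"])
    d=np.linalg.inv(K)@[u,v,1]; d=np.array([d[0],-d[1],-d[2]]); return T[:3,3],T[:3,:3]@d
def onz(cam,u,v,z):
    o,d=ray(cam,u,v); return o+d*(z-o[2])/d[2]
def pix(cam,P):
    c=optics.calibration(cam);K=np.array(c["K"]);T=np.linalg.inv(np.array(c["extrinsics"]))
    p=(T@np.r_[P,1])[:3]; p=K@[p[0],-p[1],-p[2]]; return p[:2]/p[2]
E
python3 - <<'E'
from h import *
np.set_printoptions(precision=1,suppress=True)
for c in("top","side"):
    cv2.imwrite(f"pics/{c}0.png",optics.get_image(c)); k=optics.calibration(c); print(c,{a:np.array(b) for a,b in k.items()})
    for n in("tin_1","kitchen_scale","scale_plate"):
        for r in optics.recognise(n,c):
            P=w(c,r["position"]);print(n,P,pix(c,P),r["confidence"])
print(readout.read_eef_rot(),readout.read_clock())
E
```

```text
pics
rig.py
top {'K': array([[482.9,   0. , 318.4],
       [  0. , 482.9, 240.1],
       [  0. ,   0. ,   1. ]]), 'extrinsics': array([[  0. ,   1. ,  -0.1, 429.2],
       [ -1. ,   0. ,   0. , -33.4],
       [  0. ,   0.1,   1. , 977.4],
       [  0. ,   0. ,   0. ,   1. ]])}
tin_1 [548.  149.1  66.2] [204.7 207.5] 0.9
tin_1 [443.5 150.5  68.5] [201.5 263. ] 0.89
kitchen_scale [ 518.3 -283.9   12.7] [425.  231.8] 0.8
scale_plate [ 520.6 -285.2   18.1] [426.3 230.4] 0.62
side {'K': array([[490.4,   0. , 315. ],
       [  0. , 490.4, 234.8],
       [  0. ,   0. ,   1. ]]), 'extrinsics': array([[   1. ,    0.2,   -0.2,  335.1],
       [  -0.2,    0.5,   -0.8, -798.4],
       [  -0. ,    0.8,    0.5,  561.9],
       [   0. ,    0. ,    0. ,    1. ]])}
tin_1 [446.  133.7  49.5] [264.2 198.6] 0.87
tin_1 [544.  163.3  71.7] [304.8 177.5] 0.48
kitchen_scale [ 514.7 -312.8   17.2] [360.2 351.2] 0.76
scale_plate [ 515.3 -310.8   19. ] [360.2 349.4] 0.96
[ 1.   0.2 -0.  -0. ] 0.4
```

View pics/top0.png

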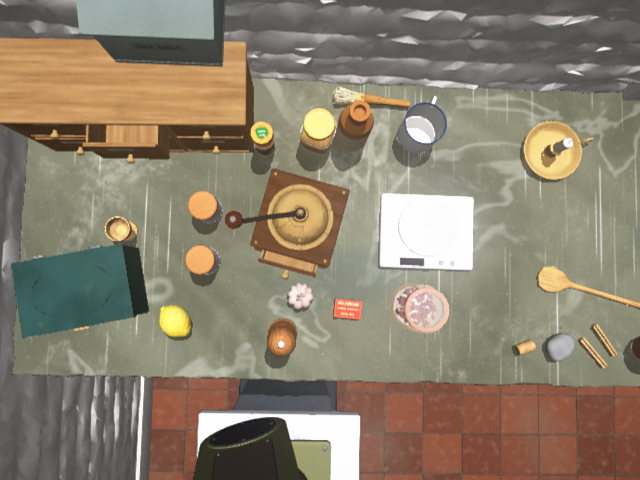

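View pics/side0.png

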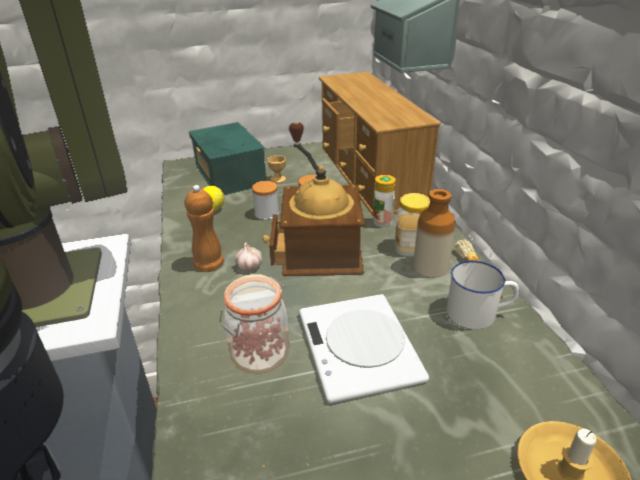

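The top view shows the tins' orange lids at about (204,206) and (202,261). The scale is at (427,232) with its display toward the robot. Between them is the coffee mill, with its crank knob at (233,219). The side view shows the near tin's lid at (265,188), the plate at (366,338), the knob at (296,132), and the far tin mostly hidden by the mill. Next I'll refine these and triangulate.

```bash
cat > m.py <<'E'
from h import *
np.set_printoptions(precision=1,suppress=True)
def tri(ua,ub):
    A=[];b=[]
    (o1,d1),(o2,d2)=ray("top",*ua),ray("side",*ub)
    s=np.linalg.lstsq(np.c_[d1,-d2],o2-o1,rcond=None)[0]
    p,q=o1+d1*s[0],o2+d2*s[1]; return (p+q)/2,np.linalg.norm(p-q)
def lids(im,x0,y0,x1,y1):
    h=cv2.cvtColor(im,cv2.COLOR_BGR2HSV)
    m=cv2.inRange(h,(4,120,90),(18,255,255)); k=np.zeros_like(m);k[y0:y1,x0:x1]=m[y0:y1,x0:x1]
    cs,_=cv2.findContours(k,cv2.RETR_EXTERNAL,cv2.CHAIN_APPROX_NONE)
    return [cv2.fitEllipse(cv2.convexHull(c)) for c in cs if cv2.contourArea(c)>60]
if __name__=="__main__":
    t,s=cv2.imread("pics/top0.png"),cv2.imread("pics/side0.png")
    L=lids(t,180,180,224,290); S=lids(s,245,175,282,200)
    for e in L: print("lid top",e,onz("top",*e[0],66),onz("top",*e[0],70))
    for e in S:
        print("lid side",e,onz("side",*e[0],70))
        for f in L: print("  tri",tri(f[0],e[0]))
    def white(im,x0,y0,x1,y1,th):
        m=np.zeros(im.shape[:2],np.uint8); m[y0:y1,x0:x1]=(im[y0:y1,x0:x1].min(2)>th)*255
        cs,_=cv2.findContours(m,cv2.RETR_EXTERNAL,cv2.CHAIN_APPROX_NONE); c=max(cs,key=cv2.contourArea)
        return cv2.approxPolyDP(cv2.convexHull(c),8,True)[:,0]
    qt=white(t,365,180,490,285,150); qs=white(s,290,290,440,405,150); print(qt,qs)
    for q in qt: print("top corner",onz("top",*q,22))
    for q in qs: print("side corner",onz("side",*q,22))
    print("knob",tri((233,219),(296,132))); print("hub",tri((300,213),(321,172)))
    print("mug rim back", onz("top",422,122,80), "jar", tri((427,308),(253,294)),"garlic",tri((300,296),(248,258)))
    for n,im,r in(("t",t,(365,180,490,340)),("s",s,(290,290,440,405))):
        pass
    a=cv2.resize(t[170:300,180:490],(775,325),interpolation=cv2.INTER_CUBIC); cv2.imwrite("pics/crop1.png",a)
E
python3 m.py
```

```text
lid top ((199.51776123046875, 259.4118957519531), (29.005521774291992, 29.391796112060547), 59.048221588134766) [450.1 154.9  66. ] [450.  154.1  70. ]
lid top ((202.21475219726562, 204.97377014160156), (28.66709327697754, 28.950345993041992), 124.51457977294922) [552.7 154.   66. ] [552.2 153.2  70. ]
lid side ((267.202392578125, 184.68528747558594), (17.67891502380371, 31.552326202392578), 65.8560562133789) [458.  156.6  70. ]
  tri (array([453.7, 153.2,  72. ]), np.float64(7.6062279669008745))
  tri (array([504.3, 154. ,  75.4]), np.float64(93.50439481165118))
[[489 204]
 [489 239]
 [472 269]
 [439 284]
 [365 283]
 [374 180]] [[383 294]
 [428 379]
 [330 401]
 [299 309]]
top corner [ 577.2 -411.6   22. ]
top corner [ 506.3 -411.5   22. ]
top corner [ 445.2 -377.    22. ]
top corner [ 413.8 -310.5   22. ]
top corner [ 412.4 -162.5   22. ]
top corner [ 619.1 -177.2   22. ]
side corner [ 591.7 -204.3   22. ]
side corner [ 586.6 -390.6   22. ]
side corner [ 446.4 -390.2   22. ]
side corner [ 446.5 -202.6   22. ]
knob (array([511.2,  74.4, 215.4]), np.float64(0.7216519102131258))
hub (array([530.2, -31.1, 177.4]), np.float64(2.7847825922446194))
mug rim back [ 722.4 -258.9   80. ] jar (array([ 371.7, -261.1,  118.4]), np.float64(1.0073839238187463)) garlic (array([384.6, -34.7,  20.4]), np.float64(1.2049488200025398))
```

View pics/crop1.png

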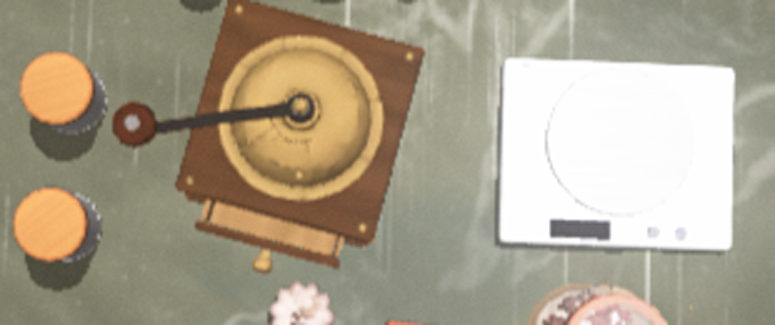

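The crop shows lids at full-image (200.4,260) and (202.8,205.2), and the plate centre near (428,226). The knob stands about 215 mm high at (511,74), so I'll carry well above it. Next I refine the scale position, then grasp and weigh the near tin.

```bash
cat > a.py <<'E'
from m import *
C=[(381.2,193.2),(474,197.2),(472.8,269.2),(379.6,266.8)]
P=np.array([onz("top",*c,22) for c in C]); print(P, P.mean(0))
Q=np.array([onz("side",*c,22) for c in [(383,296),(426.5,378),(330,399),(300,310)]]); print(Q.mean(0))
print("edges",[np.linalg.norm(P[i]-P[(i+1)%4]) for i in range(4)])
print("plate top",onz("top",428,226.4,22),"side",onz("side",366,338,22),tri((428,226.4),(366,338)))
for a in (0,np.pi):
  q=[np.cos(a/2),np.sin(a/2),0,0]
  for p in((451,154,310),(451,154,37),(552,153,37),(528,-293,310),(528,-293,58)):
    print(a,p,np.array(kinematics.inverse_kinematics(list(p),q)) if kinematics.inverse_kinematics(list(p),q) is not None else None)
E
python3 a.py
```

```text
[[ 592.7 -192.1   22. ]
 [ 590.2 -380.8   22. ]
 [ 444.8 -378.6   22. ]
 [ 445.1 -191.1   22. ]] [ 518.2 -285.7   22. ]
[ 517.5 -297.5   22. ]
edges [np.float64(188.71468725249184), np.float64(145.38766328516274), np.float64(187.49896419980743), np.float64(147.60739604177408)]
plate top [ 528.4 -287.5   22. ] side [ 530.2 -293.9   22. ] (array([ 530.4, -289.2,   17.1]), np.float64(3.0703017488844164))
0 (451, 154, 310) [ 0.2 -0.3  1.9 -0.   1.5  1.8]
0 (451, 154, 37) [ 0.2 -0.   2.2 -0.   1.   1.8]
0 (552, 153, 37) [ 0.2  0.2  2.  -0.   1.   1.7]
0 (528, -293, 310) [-0.6 -0.   1.7 -0.   1.5  1. ]
0 (528, -293, 58) [-0.6  0.2  1.9 -0.   1.   1. ]
3.141592653589793 (451, 154, 310) [ 0.2 -0.3  1.9 -0.   1.5 -1.4]
3.141592653589793 (451, 154, 37) [ 0.2 -0.   2.2 -0.   1.  -1.4]
3.141592653589793 (552, 153, 37) [ 0.2  0.2  2.  -0.   1.  -1.4]
3.141592653589793 (528, -293, 310) [-0.6 -0.   1.7 -0.   1.5 -2.2]
3.141592653589793 (528, -293, 58) [-0.6  0.2  1.9 -0.   1.  -2.2]
```

```bash
cat > b.py <<'E'
from m import *
D=[1,0,0,0]
p=list(readout.read_ee_pos()); p[2]=320
manip.line_to(p,speed=200)
print(np.array(kinematics.inverse_kinematics([552,153,37],D))*1000)
manip.reach([451.5,154.5,320],D)
grip(85,50)
print(manip.line_to([451.5,154.5,110],speed=150,max_force=15))
print(manip.line_to([451.5,154.5,36],speed=60,max_force=10),readout.read_ee_pos())
manip.dwell(.3); f0=np.mean([readout.read_force() for _ in range(5)],0)
grip(45); print("open",readout.read_opening(),readout.read_grasp_force(),readout.read_force())
manip.line_to([451.5,154.5,66],speed=40); manip.dwell(.6)
f=[]
for _ in range(5): f.append(readout.read_force()); manip.dwell(.05)
print(f0,np.mean(f,0),"kg",-(np.mean(f,0)-f0)[2]/9.81,readout.read_opening(),readout.read_clock())
cv2.imwrite("pics/top1.png",optics.get_image("top"))
E
python3 b.py
```

```text
[ 176.7  181.4 1971.9   -0.   988.3 1747.5]
False
False [451.9 154.6  36.5]
open 53.45431863761106 53.436038987401844 [-1.4  2.5  4.7]
[-0.5 -0.2 -0.5] [-0.  -0.3 -5.4] kg 0.49931419869588856 53.84175259433773 9.35
```

The near tin weighs about 0.50 kg, which is in the large weight's range, and the 54 mm opening confirms the grip. I'll carry it above the plate and check before lowering.

```bash
cat > c.py <<'E'
from m import *
manip.line_to([451.5,154.5,320],speed=120)
manip.line_to([528.5,-289,320],speed=170)
manip.line_to([528.5,-289,85],speed=120); manip.dwell(.4)
print(readout.read_force(),readout.read_opening(),readout.read_clock(),readout.read_ee_pos())
t=optics.get_image("top"); s=optics.get_image("side")
cv2.imwrite("pics/c2.png",np.hstack([cv2.resize(t[170:300,360:490],(400,400)),cv2.resize(s[220:420,280:480],(400,400))]))
E
python3 c.py
```

```text
[ 0.   0.4 -6.5] 53.772066787301355 16.975 [ 528.5 -289.    85.1]
```

View pics/c2.png

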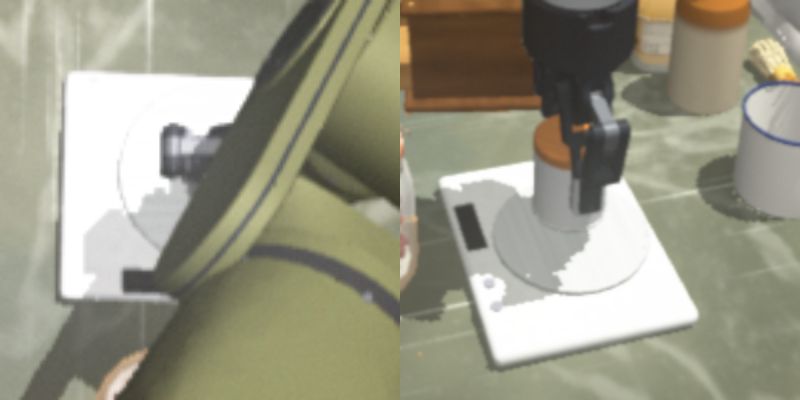

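The side half shows the tin upright in the fingers, about 27 mm above the plate, with its base at crop (570,222) near the plate's middle. In the top half the arm covers the tin. Lowering to contact.

```bash
cat > d.py <<'E'
from m import *
manip.line_to([528.5,-289,64],speed=50)
print(manip.line_to([528.5,-289,53],speed=12,max_force=3),readout.read_ee_pos(),readout.read_force())
manip.dwell(.2); grip(85); z=readout.read_ee_pos()[2]
manip.line_to([528.5,-289,320],speed=130)
manip.line_to([400,0,340],speed=200)
manip.dwell(.2); print(readout.read_force(),readout.read_clock())
t=optics.get_image("top"); s=optics.get_image("side")
for n,c in(("tin_1","top"),("tin_1","side")):
  for r in optics.recognise(n,c): print(n,c,w(c,r["position"]),r["confidence"])
for e in lids(t,375,190,480,270): print("top",e,onz("top",*e[0],92))
for e in lids(s,290,230,440,400): print("side",e,onz("side",*e[0],92))
cv2.imwrite("pics/c3.png",np.hstack([cv2.resize(t[170:300,360:490],(400,400)),cv2.resize(s[220:420,280:480],(400,400))]))
E
python3 d.py
```

```text
True [ 528.6 -289.1   58.5] [0.  0.2 6.1]
[ 0.1  0.3 -0.4] 22.9417
tin_1 top [ 521.6 -279.3   92.3] 0.95
tin_1 top [549.4 148.9  70.5] 0.68
tin_1 side [ 520.1 -308.7   78.9] 0.87
side ((365.23089599609375, 303.74700927734375), (26.919677734375, 36.76247024536133), 98.10144805908203) [ 526.2 -294.6   92. ]
side ((315.68017578125, 254.96890258789062), (43.664207458496094, 104.36187744140625), 96.87895965576172) [ 487.5 -158.2   92. ]
```

View pics/c3.png

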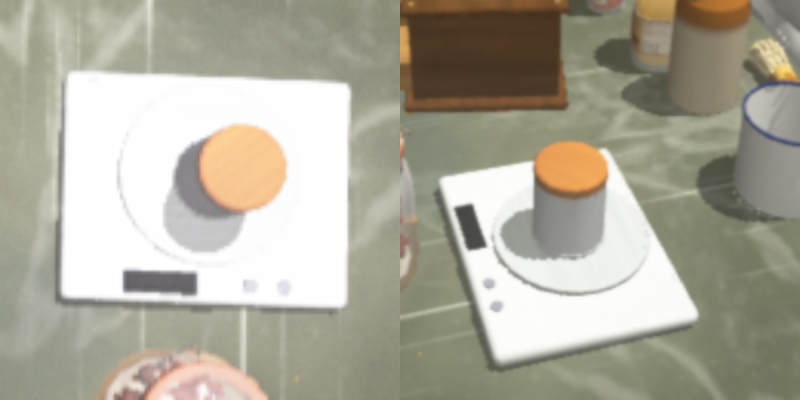

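The tin stands upright with the gripper clear. Its lid is at top-crop (243,168) and the plate circle at about (209,173). Now I'll check the centring numerically, allowing for lid parallax.

```bash
python3 - <<'E'
from m import *
f=lambda x,y:(360+x*.325,170+y*.325); g=lambda x,y:(280+(x-400)*.5,220+y*.5)
print("top lid",onz("top",*f(243,168),92),"plate",onz("top",*f(209,173),22))
print("side lid",onz("side",*g(571,168),92),"plate",onz("side",*g(571,234),22),"base",tri(f(243,168),g(571,168)))
E
```

```text
top lid [ 525.  -289.4   92. ] plate [ 528.7 -287.3   22. ]
side lid [ 526.4 -295.3   92. ] plate [ 530.1 -291.7   22. ] base (array([ 526.7, -290.9,   88. ]), np.float64(2.5672051550744097))
```

Both views put the tin about 4 mm from the plate's centre. The lid top triangulates to z≈88 mm against an expected 92. The lighter tin is untouched, so I'm handing in.

```bash
python3 -c "
from rig import job; print(job.close_job())"
```

```text
the job is handed in; nothing more can be done
None
```

The heavier tin (about 0.50 kg; only this one was lifted, as its weight alone fits the large brass weight) stands upright about 4 mm from the centre of the scale's plate, the lighter tin was never touched, and the job was handed in at about 23 s with no verdict returned.

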